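Load the drill jig and swing its leaf home

TASK

Get the drill jig ready for drilling: lay the short, thick square tube offcut in the jig's nest between the two rails and push it up against the end stop. Then swing the jig's leaf across it by pushing near the leaf's free end until it is fully home behind the spring catch, without forcing it once it meets the stop. Leave the thinner tube, the standing bolt and the standing pipe where they are.

Things in the scene. Friction and masses are not known exactly. Their poses are not given: they have to be found in the camera images.
- jig: Steel drill jig fixed to the table: base plate 335 x 140 x 10 mm. Origin on the table top, under the middle of the nest; x runs along the closed leaf towards its pivot, y along the nest away from the end stop, z up. Its pivot post stands at x = 125 mm, y = 0 (screw head up to z = 73 mm); its keeper, at the other end, fills x = -168 to -104 mm, y = -38 to +67 mm, up to z = 72 mm.
- nest (a point): Middle of the nest's floor (top of the base plate, 10 mm over the table), axes as the jig's. Two rails along y, 80 mm long and 12 mm high, inner faces 45 mm apart, guide the tube. The end stop, a block 42 mm wide and 34 mm high over the plate, has its face at y = -55 mm, so a tube that is home has its centre at x = 0, y = 0, 20 mm above this point.
- leaf (a joint): Swing of the leaf (rad): a flat steel bar 30 mm wide, 8 mm thick, reaching 260 mm from its pivot, 54 to 62 mm over the table, with a drill bush (up to 68 mm) that comes over the nest. Near 0 it lies along -x of the jig, closed; the value grows as its free end swings out to +y. It turns with slight drag and stays where it is left. It should never be pushed with more than 25 N.
- leaf_push (a point): Point on the leaf's side that is pushed to close it (the +y side when closed), 205 mm from the pivot, half-way up its thickness, clear of the keeper. x of this frame points along the leaf to the pivot, y out of that side. The catch's bevel is met when the free end is still 35 to 50 mm from home.
- catch (a joint): Spring catch in the keeper, a bevelled bolt (m): 0 when sprung out, also when latched behind the leaf; to 0.009 while the leaf's end passes. About 9 N at leaf_push takes the leaf over its bevel, then it only drags (1 to 2 N) until it springs out behind the leaf, 2 mm before a hard stop. Keeper and stop are set on slotted screws, up to 7 mm either side of where the leaf reads 0: feel for the stop.
- tube_mid (a point): Centre of the short, thick square steel tube offcut: 40 x 40 mm, 110 mm long, 0.3 kg, lying on the table with its centre 20 mm up. y of this frame runs along the tube.
- thin_tube_mid (a point): Centre of the longer, thinner square tube offcut (30 x 30 mm, about 180 mm long): not needed, stays where it is.
- bolt: Bolt standing on its head, 29 mm across, 70 mm tall, stays where it is. Origin under its centre.
- pipe: Short round pipe offcut standing on end, 42 mm across, 85 mm tall, stays where it is. Origin under its centre.
There are look-alikes about, which are no part of the job. Leave any turquoise look-alike of the part that bears tube_mid alone.

How it is judged:
By the outcome, as a careful person would: the job done as asked, in the order asked, and still so for the second after the job is handed in, with the robot touching nothing.
It also fails if it takes over 58 s, if anything falls off the work surface, if the arm or the gripper's body presses on something with over 40 N, if the wrist force passes 120 N, or if a joint passes its speed limit or range.

ROBOT

A 6-joint arm with a two-finger parallel gripper is mounted at the origin on the work surface; the furniture and walls round the work are solid. World frame = base frame: x ahead of the robot, y to its left, z up, the work surface at z = 0. Lengths are in m, angles in rad, forces in N, time in s.
With the tool pointing down it reaches from about 0.375 to 0.9 m from the base axis. Payload 3.1 kg.
Tool frame: the origin (TCP) lies between the finger pads; the fingertips stand 25 mm ahead of it and the grasp point (between the pads) lies 6 mm ahead of it; y points along the fingers, x is the direction in which the jaws open and shut, and the axes are right-handed (so a half turn about y gives the same grasp; the last joint's range is limited). The gripper opens to 87 mm and grips with 3 to 60 N. Pads are 19 mm wide; open, the fingers measure 117 mm over their backs; the gripper's body (75 mm by 190 mm) begins 51 mm behind the grasp point.
Start: joints at [0.933, 0.527, 1.433, -0, 1.181, -0.178], TCP at [0.277, 0.56, 0.248] pointing down, gripper open.
Joint ranges: [-3.08, 3.08], [-0.75, 2.2], [0.22, 2.44], [-1.43, 4.57], [0, 2.65], [-2.85, 2.85]. Speed limits (rad/s): [2.79, 2.79, 3.14, 3.14, 3.14, 3.14].

INTERFACE

Orientations are given as a unit quaternion [x, y, z, w].
In Python, from rig import robot gives the robot as it stands.
- The arm moves only by the tool carry_out, never from a script. Its argument "moves" is a list of rows, each a list of 7 numbers: the opening, from 0 (shut) to 1 (fully open), then the shift along the tool's x, y, z in cm, then the turn, a rotation vector about the tool's x, y, z in rad. In form: [[grip, x, y, z, rx, ry, rz], ...]. A call has 1 to 20 rows; each row is the pose to reach, as a shift and turn from the pose commanded when the call began, along the tool's axes at that moment; what a row does not reach only later rows make up. A row lasts 1/10 s, in which the tool goes at most 50 mm and 8.59 degrees, less where a joint would pass 70% of its speed; a pose out of reach is approached as far as the arm can. A call with a gripper value outside its range is refused whole. The fingers move at their own pace and stop on an object; "force" is the grip in N (left out, the last holds). Time passes only in rows, so rows that repeat a pose let the fingers close. It gives the time, the measured TCP pose, the force and the opening at its end, in the units of the state.
- robot.get_obs(): the state, without advancing time (a new reading comes with each control period).
- robot.camera(name): name is "scene" or "top" or "wrist"; returns the picture (420x560x3 uint8, red, green, blue); there is no depth.
- robot.camera_params(name): a dict with "fx", "fy", "cx", "cy" (pixels), "extrinsics" (4x4, takes a point from camera to world coordinates); the wrist camera has in their place "mount" (4x4, takes a point from camera to tool coordinates, whose origin is the TCP and whose axes are the tool frame's). Camera axes: x right, y down, z forward; pixel columns grow to the right and rows downward; lengths in m; the calibration is good to about 2 mm. A picture is of the moment at which its call begins: read the wrist's pose just before it. camera_params takes no time and is no camera call.
- robot.hand_in(): hands the job in, once; it reports no verdict.
The state is a dict: "time": time; "q": joint angles; "joint_velocities": joint speeds; "joint_torque": joint torques, N m; "position": TCP position; "tool_rot": TCP orientation; "ft_force": force on the tool from outside, world axes, zero at the start; "moment": the same for the moment, N m; "grip_width": finger opening in m.
Only numpy, scipy, OpenCV 4.12 (cv2) and the standard library are available. Lean on these libraries where they do the work, as an engineer would, in place of code of your own. Each camera call takes 0.05 s, during which the arm holds its last target.

## Working session

There is one attempt and no reset: what is moved stays moved. The work goes in short steps, Python scripts to look and compute and a tool call to move; the robot and the scene stay as the last step left them, time stands still between calls to the robot, and variables do not carry over. Pictures are saved under pics/ and viewed, and the job is handed in when it is done.

Besides the shell and the picture viewer there is one more tool, called after "Request:" by a JSON object that holds its "op" and its "data", one argument or row to a line. carry_out: Moves the arm, as the interface text tells. Its arguments: {"type":"object","properties":{"moves":{"type":"array"},"force":{"type":"number"}},"required":["moves"]}

```bash
ls; mkdir -p pics; python3 - <<'E'
from rig import robot
import cv2,json
o=robot.get_obs();print({k:o[k] for k in('time','position','tool_rot','grip_width','ft_force')})
for n in("scene","top"):
    cv2.imwrite(f"pics/{n}0.png",robot.camera(n)[:,:,::-1]);print(n,robot.camera_params(n))
print(robot.camera_params("wrist"))
E
```

```text
pics
{'time': 0.0, 'position': array([0.27636717, 0.55983916, 0.24658361]), 'tool_rot': array([ 0.60087545,  0.372509  , -0.37391249, -0.60031258]), 'grip_width': 0.08712586281064665, 'ft_force': array([ 0.15137935, -0.27889818, -0.52744025])}
scene {'fx': 523.0889814992332, 'fy': 523.0889814992332, 'cx': 268.64168594355294, 'cy': 216.78990640018463, 'extrinsics': array([[ 0.64173686, -0.42142061,  0.64076397, -0.30201994],
       [-0.76684964, -0.36430025,  0.5284193 , -0.64049346],
       [ 0.01074369, -0.83047577, -0.55695114,  0.80380697],
       [ 0.        ,  0.        ,  0.        ,  1.        ]])}
top {'fx': 491.80716984982047, 'fy': 491.80716984982047, 'cx': 285.1369226724536, 'cy': 211.43325695765574, 'extrinsics': array([[-2.37786298e-02, -9.96455423e-01,  8.06918000e-02,
         3.81243657e-01],
       [-9.99714957e-01,  2.38738057e-02,  2.14783480e-04,
         3.40120429e-02],
       [-2.14044252e-03, -8.06636921e-02, -9.96739077e-01,
         1.63480629e+00],
       [ 0.00000000e+00,  0.00000000e+00,  0.00000000e+00,
         1.00000000e+00]])}
{'fx': 341.0903992172215, 'fy': 341.0903992172215, 'cx': 282.3566683026507, 'cy': 214.95358469687807, 'mount': array([[ 9.99999838e-01, -5.30279381e-04, -2.04542312e-04,
        -1.98222857e-04],
       [ 6.60818881e-05, -2.48963109e-01,  9.68512966e-01,
        -1.36920009e-01],
       [-5.64505946e-04, -9.68512823e-01, -2.48963034e-01,
         6.78163525e-02],
       [ 0.00000000e+00,  0.00000000e+00,  0.00000000e+00,
         1.00000000e+00]])}
```

```bash
python3 - <<'E'
from scipy.spatial.transform import Rotation as R
print(R.from_quat([ 0.60087545,  0.372509  , -0.37391249, -0.60031258]).as_matrix().round(3))
E
```

```text
[[ 0.443 -0.001 -0.897]
 [ 0.897 -0.002  0.443]
 [-0.002 -1.     0.   ]]
```

View pics/scene0.png

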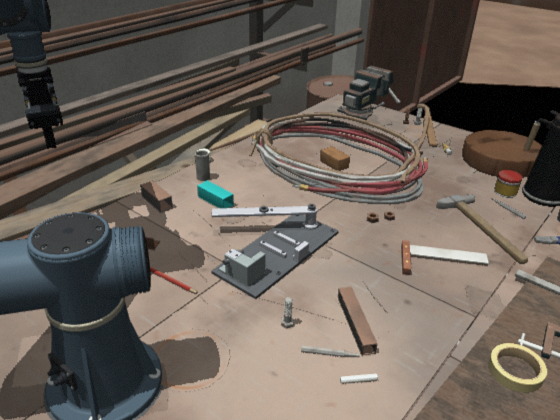

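View pics/top0.png

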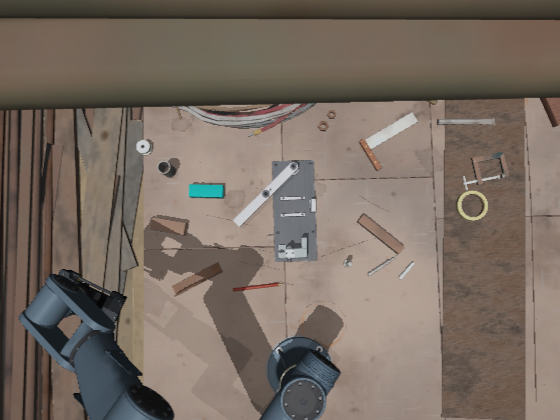

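```bash
python3 - <<'E'
import cv2
t=cv2.imread("pics/top0.png");s=cv2.imread("pics/scene0.png")
cv2.imwrite("pics/t1.png",cv2.resize(t[140:300,130:330],None,fx=4,fy=3.75,interpolation=2)[:600,:800])
cv2.imwrite("pics/t1.png",cv2.resize(t[150:300,130:330],None,fx=4,fy=4,interpolation=2))
cv2.imwrite("pics/s1.png",cv2.resize(s[140:300,120:320],None,fx=3.75,fy=3.75,interpolation=2))
E
```

```text
(no output)
```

View pics/t1.png

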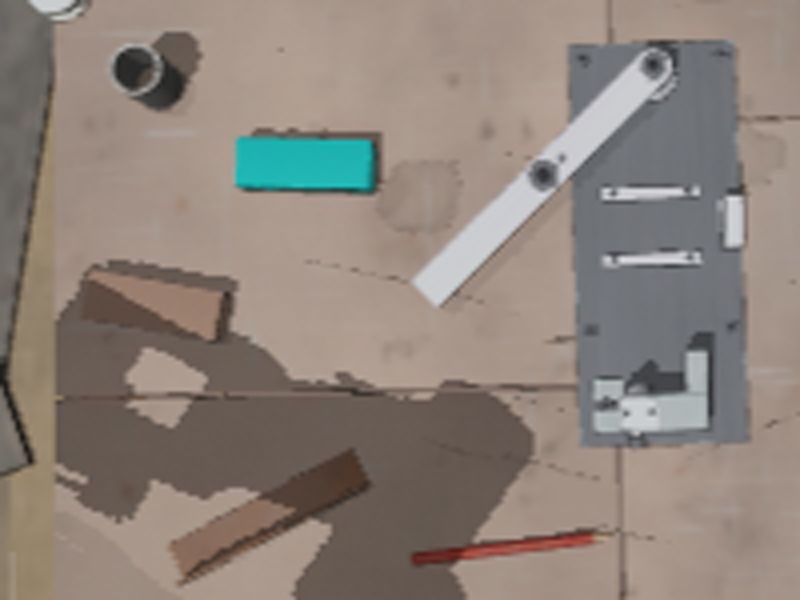

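View pics/s1.png

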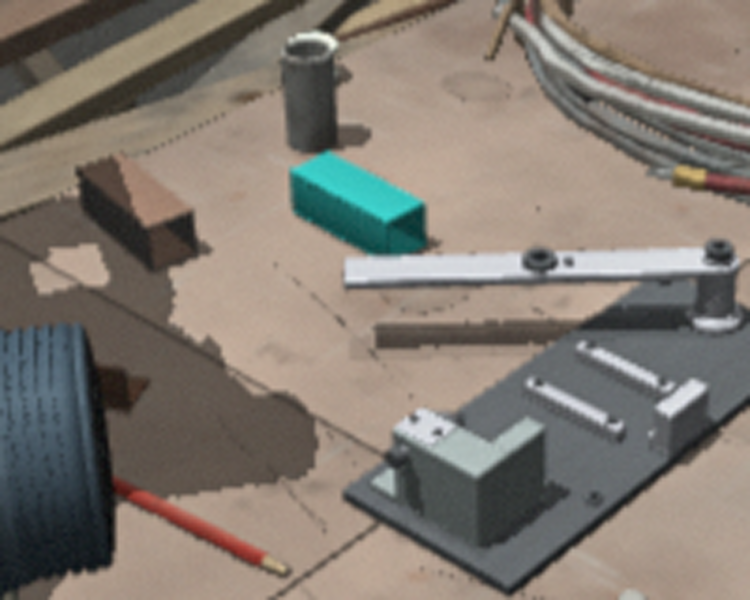

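```bash
cat > h.py <<'E'
import numpy as np, cv2
from rig import robot
def ray(n,uv,z,T=None):
    p=robot.camera_params(n);E=T if T is not None else p['extrinsics']
    d=E[:3,:3]@np.array([(uv[0]-p['cx'])/p['fx'],(uv[1]-p['cy'])/p['fy'],1]);o=E[:3,3]
    return o+d*(z-o[2])/d[2]
def proj(n,P,T=None):
    p=robot.camera_params(n);E=T if T is not None else p['extrinsics']
    c=(np.atleast_2d(P)-E[:3,3])@E[:3,:3]
    return np.c_[c[:,0]/c[:,2]*p['fx']+p['cx'],c[:,1]/c[:,2]*p['fy']+p['cy']]
E
python3 - <<'E'
from h import *
t=lambda a,b:(130+a/4,150+b/4)
s=lambda a,b:(120+a/3.75,140+b/3.75)
for nm,p,z in [("c1",(569,45),.01),("c2",(735,42),.01),("c3",(750,440),.01),("c4",(582,445),.01),("pivot",(655,63),.073),("bush",(543,175),.068),("tipA",(413,281),.062),("tipB",(436,306),.062),("stop tl",(727,194),.044),("r1a",(602,190),.022),("r1b",(699,190),.022),("r2a",(602,260),.022),("r2b",(703,258),.022),
 ("tube a",(92,266),.04),("b",(230,290),.04),("c",(216,340),.04),("d",(80,312),.04),("tq a",(236,138),.04),("tq b",(375,138),.04),("pipe",(137,70),.085)]:
    print(nm,ray("top",t(*p),z).round(4))
for nm,p,z in [("pivot",(719,246),.073),("bush",(540,255),.068),("tube top a",(122,155),.04),("tube b",(195,213),.04),("tube c",(150,235),.04),("tube d",(78,172),.04)]:
    print("S",nm,ray("scene",s(*p),z).round(4))
E
```

```text
c1 [0.682  0.0734 0.01  ]
c2 [ 0.6812 -0.0653  0.01  ]
c3 [ 0.3501 -0.0682  0.01  ]
c4 [0.3493 0.0699 0.01  ]
pivot [0.6541 0.0032 0.073 ]
bush [0.5664 0.0951 0.068 ]
tipA [0.4842 0.2013 0.062 ]
tipB [0.4637 0.1832 0.062 ]
stop tl [ 0.5501 -0.0532  0.044 ]
r1a [0.5583 0.0486 0.022 ]
r1b [ 0.5563 -0.0314  0.022 ]
r2a [0.5004 0.0499 0.022 ]
r2b [ 0.5001 -0.0332  0.022 ]
tube a [0.5041 0.4644 0.04  ]
b [0.4819 0.3523 0.04  ]
c [0.4416 0.364  0.04  ]
d [0.4669 0.4742 0.04  ]
tq a [0.6062 0.3465 0.04  ]
tq b [0.6035 0.2329 0.04  ]
pipe [0.6563 0.4161 0.085 ]
S pivot [0.6519 0.0017 0.073 ]
S bush [0.568  0.0929 0.068 ]
S tube top a [0.498  0.4578 0.04  ]
S tube b [0.4779 0.3505 0.04  ]
S tube c [0.4363 0.3521 0.04  ]
S tube d [0.4593 0.4628 0.04  ]
```

Request:
{"op": "carry_out", "data": {
  "moves": [
    [1,-4.9,3,-24,0,1.325,0],
    [1,-4.9,3,-24,0,1.325,0],
    [1,-4.9,3,-24,0,1.325,0],
    [1,-4.9,3,-24,0,1.325,0],
    [1,-4.9,3,-24,0,1.325,0],
    [1,-4.9,3,-24,0,1.325,0],
    [1,-4.9,3,-24,0,1.325,0],
    [1,-4.9,3,-24,0,1.325,0],
    [1,-4.9,3,-24,0,1.325,0],
    [1,-4.9,3,-24,0,1.325,0],
    [1,-4.9,3,-24,0,1.325,0],
    [1,-4.9,3,-24,0,1.325,0]
  ]
}}

```text
time: 1.3
position: [0.47, 0.4101, 0.2174]
tool_rot: [0.703, -0.075, 0.074, -0.703]
ft_force: [0.2, 0.0, 0.3]
grip_width: 0.0871
```

```bash
cat >> h.py <<'E'
from scipy.spatial.transform import Rotation as Ro
def wpose():
    o=robot.get_obs();T=np.eye(4);T[:3,:3]=Ro.from_quat(o['tool_rot']).as_matrix();T[:3,3]=o['position'];return o,T
def wshot(name):
    o,T=wpose();im=robot.camera("wrist");C=T@robot.camera_params("wrist")['mount']
    cv2.imwrite(f"pics/{name}.png",im[:,:,::-1]);np.save(f"pics/{name}.npy",C);return o,T,C
E
python3 - <<'E'
from h import *
o,T,C=wshot("w1");print(o['time'],o['q'].round(3),o['ft_force'].round(2));print(T.round(4))
E
```

```text
1.3 [ 0.539  0.56   1.466 -0.     1.116  0.75 ] [0.2  0.05 0.28]
[[ 9.778e-01 -4.000e-04  2.095e-01  4.700e-01]
 [-2.095e-01 -3.000e-04  9.778e-01  4.101e-01]
 [-3.000e-04 -1.000e+00 -3.000e-04  2.174e-01]
 [ 0.000e+00  0.000e+00  0.000e+00  1.000e+00]]
```

View pics/w1.png

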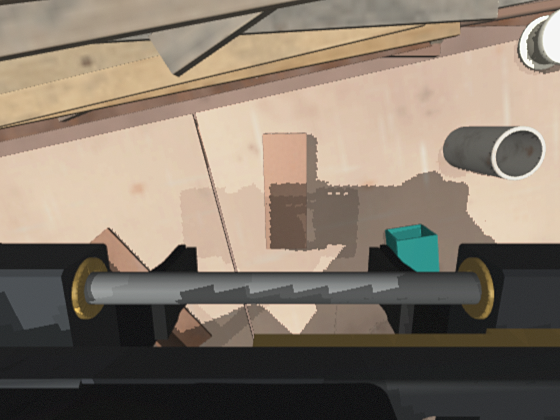

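```bash
python3 - <<'E'
from h import *
C=np.load("pics/w1.npy")
P=[ray("wrist",p,.04,C) for p in[(263,134),(306,133),(307,248),(268,248)]]
for p in P: print(p.round(4))
P=np.array(P);print(P.mean(0),np.linalg.norm(P[0]-P[1]),np.linalg.norm(P[1]-P[2]));d=P[0]+P[1]-P[2]-P[3];print(np.arctan2(d[0],d[1]))
im=cv2.imread("pics/w1.png");cv2.imwrite("pics/w1z.png",cv2.resize(im[115:265,220:360],None,fx=4,fy=4,interpolation=2))
E
```

```text
[0.4658 0.4741 0.04  ]
[0.5036 0.4668 0.04  ]
[0.4835 0.3595 0.04  ]
[0.4463 0.3675 0.04  ]
[0.4747861  0.41696586 0.04      ] 0.03854885186393241 0.10917972290104401
0.1830805241542866
```

View pics/w1z.png

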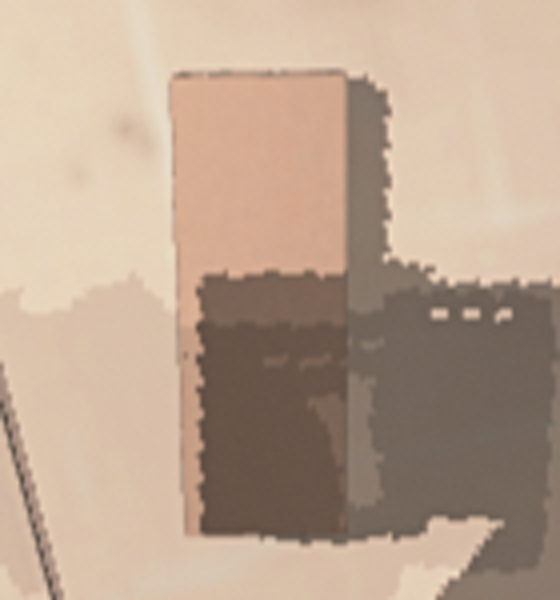

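Request:
{"op": "carry_out", "data": {
  "moves": [
    [1,0.3,5,0.7,0,-0.02,0],
    [1,0.3,9,0.7,0,-0.02,0],
    [1,0.3,13,0.7,0,-0.02,0],
    [1,0.3,16,0.7,0,-0.02,0],
    [1,0.3,17.7,0.7,0,-0.02,0],
    [1,0.3,17.7,0.7,0,-0.02,0],
    [0.4,0.3,17.7,0.7,0,-0.02,0],
    [0.3,0.3,17.7,0.7,0,-0.02,0],
    [0.3,0.3,17.7,0.7,0,-0.02,0],
    [0.3,0.3,17.7,0.7,0,-0.02,0],
    [0.3,0.3,17.7,0.7,0,-0.02,0],
    [0.3,0.3,17.7,0.7,0,-0.02,0]
  ],
  "force": 30
}}

```text
time: 2.55
position: [0.4748, 0.4164, 0.041]
tool_rot: [-0.704, 0.068, -0.068, 0.704]
ft_force: [-0.3, 0.2, 0.1]
grip_width: 0.047
```

Request:
{"op": "carry_out", "data": {
  "moves": [
    [0.3,0,0,0,0,0,0],
    [0.3,0,0,0,0,0,0],
    [0.3,0,0,0,0,0,0],
    [0.3,0,0,0,0,0,0]
  ],
  "force": 35
}}

```text
time: 2.95
position: [0.4744, 0.4164, 0.0408]
tool_rot: [0.704, -0.068, 0.068, -0.704]
ft_force: [-1.7, -0.7, 3.5]
grip_width: 0.0396
```

Request:
{"op": "carry_out", "data": {
  "moves": [
    [0.3,0,-2,0,0,0,0],
    [0.3,0,-5,0,0,0,0],
    [0.3,0,-9,0,0,0,0],
    [0.3,0,-12,0,0,0,0],
    [0.3,0,-12,0,0,0,0],
    [0.3,0,-12,0,0,0,0]
  ]
}}

```text
time: 3.55
position: [0.4743, 0.416, 0.1599]
tool_rot: [0.704, -0.068, 0.068, -0.704]
ft_force: [0.4, -0.9, -3.5]
grip_width: 0.0398
```

```bash
python3 - <<'E'
from h import *
o,T,C=wshot("w2");print(o['time'],o['grip_width'],o['ft_force'].round(2));print(T.round(4))
w=np.array([.528-.0002,.0195,.16])
print("delta tool cm",100*T[:3,:3].T@(w-T[:3,3]), "yaw",np.arctan2(T[1,0],T[0,0]))
E
```

```text
3.55 0.039805181264518555 [ 0.36 -0.91 -3.51]
[[ 9.814e-01 -6.000e-04  1.918e-01  4.743e-01]
 [-1.918e-01 -6.000e-04  9.814e-01  4.160e-01]
 [-4.000e-04 -1.000e+00 -7.000e-04  1.599e-01]
 [ 0.000e+00  0.000e+00  0.000e+00  1.000e+00]]
delta tool cm [ 1.28584478e+01  6.25253126e-03 -3.78831193e+01] yaw -0.1929908044098625
```

View pics/w2.png

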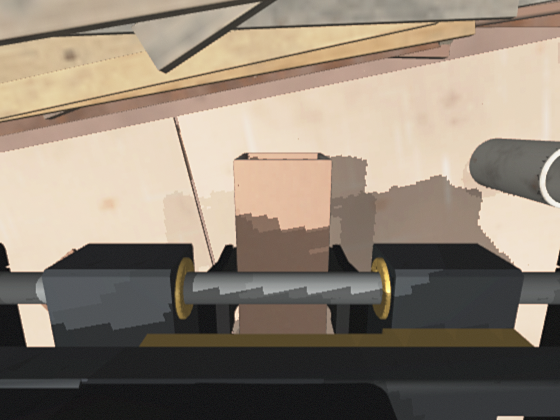

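Request:
{"op": "carry_out", "data": {
  "moves": [
    [0.3,1,0,-3,0,-0.02,0],
    [0.3,2.3,0,-7,0,-0.05,0],
    [0.3,3.8,0,-11,0,-0.08,0],
    [0.3,5,0,-15,0,-0.11,0],
    [0.3,6.5,0,-19,0,-0.14,0],
    [0.3,8,0,-23,0,-0.17,0],
    [0.3,9.2,0,-27,0,-0.2,0],
    [0.3,10.5,0,-31,0,-0.2,0],
    [0.3,11.6,0,-34.5,0,-0.2,0],
    [0.3,12.5,0,-37,0,-0.2,0],
    [0.3,12.9,0,-37.9,0,-0.2,0],
    [0.3,12.9,0,-37.9,0,-0.2,0],
    [0.3,12.9,0,-37.9,0,-0.2,0],
    [0.3,12.9,0,-37.9,0,-0.2,0]
  ]
}}

```text
time: 5.0
position: [0.5277, 0.0211, 0.16]
tool_rot: [-0.707, -0.002, 0.004, 0.707]
ft_force: [0.8, -0.1, -2.6]
grip_width: 0.0396
```

```bash
python3 - <<'E'
from h import *
o,T,C=wshot("w3");print(o['time'],o['grip_width'],o['ft_force'].round(2));print(T.round(4))
for n in("scene","top"): cv2.imwrite(f"pics/{n}3.png",robot.camera(n)[:,:,::-1])
t=cv2.imread("pics/top3.png");cv2.imwrite("pics/t3.png",cv2.resize(t[140:280,220:360],None,fx=4,fy=4,interpolation=2))
E
```

```text
5.0 0.03963975364839966 [ 0.78 -0.11 -2.65]
[[ 1.000e+00 -1.900e-03 -8.600e-03  5.277e-01]
 [ 8.600e-03  8.000e-04  1.000e+00  2.110e-02]
 [-1.800e-03 -1.000e+00  8.000e-04  1.600e-01]
 [ 0.000e+00  0.000e+00  0.000e+00  1.000e+00]]
```

View pics/w3.png

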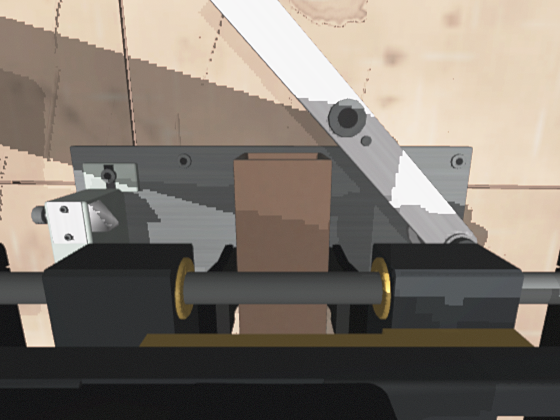

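View pics/scene3.png

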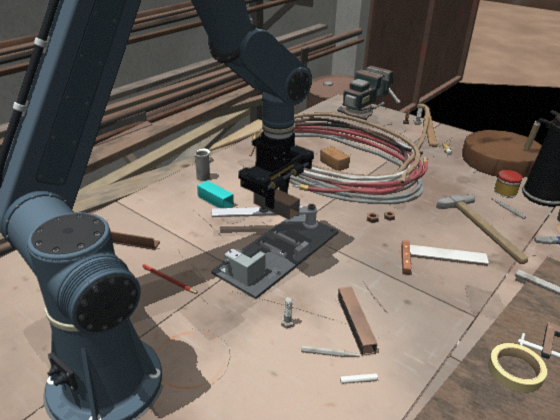

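View pics/t3.png

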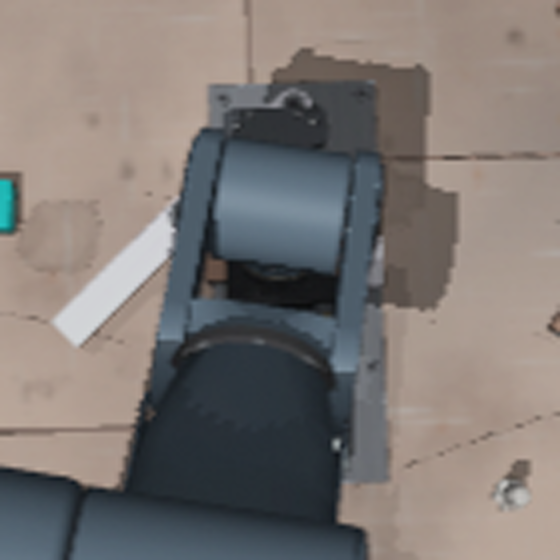

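```bash
python3 - <<'E'
from h import *
C=np.load("pics/w3.npy")
for nm,p,z in [("c4",(72,147),.01),("c1",(471,147),.01),("bush",(347,117),.068),("tubeTL",(235,159),.1595),("tubeTR",(331,159),.1595),("pivot",(459,241),.073)]: print(nm,ray("wrist",p,z,C).round(4))
im=cv2.imread("pics/w3.png");cv2.imwrite("pics/w3z.png",cv2.resize(im[120:260,50:350],None,fx=2.6,fy=2.6,interpolation=2))
E
```

```text
c4 [0.3527 0.0716 0.01  ]
c1 [0.6824 0.0743 0.01  ]
bush [0.5685 0.0955 0.068 ]
tubeTL [0.5083 0.0764 0.1595]
tubeTR [0.5466 0.0767 0.1595]
pivot [0.6494 0.0137 0.073 ]
```

View pics/w3z.png

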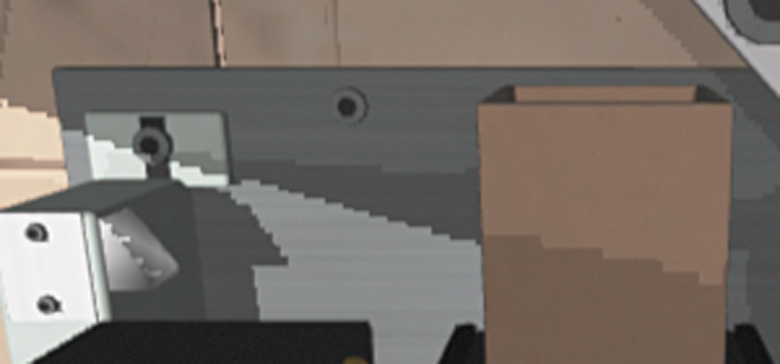

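Request:
{"op": "carry_out", "data": {
  "moves": [
    [0.3,0.1,2,0,0,0,0],
    [0.3,0.1,4.5,0,0,0,0],
    [0.3,0.1,7,0,0,0,0],
    [0.3,0.1,8.5,0,0,0,0],
    [0.3,0.1,9.2,0,0,0,0],
    [0.3,0.1,9.5,0,0,0,0],
    [0.3,0.1,9.7,0,0,0,0],
    [0.3,0.1,9.7,0,0,0,0],
    [0.3,0.1,9.7,0,0,0,0]
  ]
}}

```text
time: 6.05
position: [0.5301, 0.0196, 0.0643]
tool_rot: [0.707, 0.003, -0.002, -0.707]
ft_force: [0.1, 0.0, -3.1]
grip_width: 0.0398
```

```bash
python3 - <<'E'
from h import *
o,T,C=wshot("w4");print(o['time'],o['grip_width'],o['ft_force'].round(2),o['moment'].round(2));print(T.round(4))
E
```

```text
6.05 0.039764496476430565 [ 0.06  0.02 -3.08] [-0.08  0.07 -0.  ]
[[ 1.000e+00  1.600e-03 -7.100e-03  5.301e-01]
 [ 7.100e-03 -3.000e-04  1.000e+00  1.960e-02]
 [ 1.600e-03 -1.000e+00 -3.000e-04  6.430e-02]
 [ 0.000e+00  0.000e+00  0.000e+00  1.000e+00]]
```

View pics/w4.png

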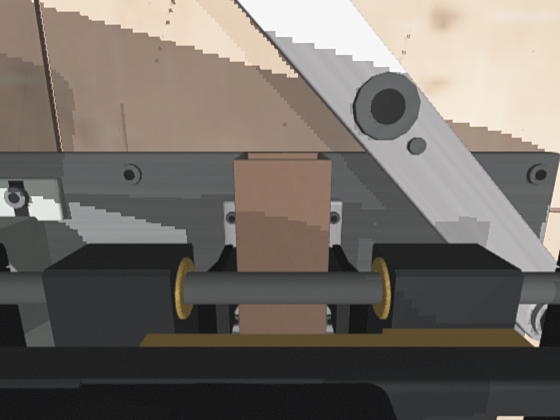

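Request:
{"op": "carry_out", "data": {
  "moves": [
    [0.3,0,0.3,0,0,0,0],
    [0.3,0,0.6,0,0,0,0],
    [0.3,0,0.9,0,0,0,0],
    [0.3,0,1.15,0,0,0,0],
    [0.3,0,1.3,0,0,0,0],
    [0.3,0,1.3,0,0,0,0]
  ]
}}

```text
time: 6.7
position: [0.5294, 0.0197, 0.0507]
tool_rot: [-0.707, -0.002, 0.003, 0.707]
ft_force: [-0.9, -0.1, -0.1]
grip_width: 0.0397
```

Request:
{"op": "carry_out", "data": {
  "moves": [
    [0.3,0,0,-0.3,0,0,0],
    [0.3,0,0,-0.6,0,0,0],
    [0.3,0,0,-0.9,0,0,0],
    [0.3,0,0,-1.2,0,0,0],
    [0.3,0,0,-1.4,0,0,0],
    [0.3,0,0,-1.6,0,0,0],
    [0.3,0,0,-1.6,0,0,0]
  ]
}}

```text
time: 7.4
position: [0.5298, 0.0035, 0.0507]
tool_rot: [-0.707, -0.002, 0.002, 0.707]
ft_force: [0.8, 3.8, 3.2]
grip_width: 0.0396
```

Request:
{"op": "carry_out", "data": {
  "moves": [
    [0.3,0,0,-0.1,0,0,0],
    [0.3,0,0,-0.2,0,0,0]
  ]
}}

```text
time: 7.6
position: [0.5298, 0.0033, 0.0508]
tool_rot: [-0.706, -0.002, 0.002, 0.708]
ft_force: [1.3, 14.4, 4.1]
grip_width: 0.0396
```

Request:
{"op": "carry_out", "data": {
  "moves": [
    [0.3,0,0,-0.1,0,0,0],
    [0.3,0,0,-0.1,0,0,0],
    [0.3,0,0,0,0,0,0],
    [0.8,0,0,0,0,0,0],
    [0.8,0,0,0,0,0,0],
    [0.8,0,0,0,0,0,0],
    [0.8,0,0,0,0,0,0],
    [0.8,0,0,0,0,0,0],
    [0.8,0,0,0,0,0,0]
  ]
}}

```text
time: 8.5
position: [0.5297, 0.0014, 0.0505]
tool_rot: [0.707, 0.002, -0.002, -0.707]
ft_force: [0.2, -0.3, -0.2]
grip_width: 0.0686
```

```bash
python3 - <<'E'
from h import *
o,T,C=wshot("w5");print(o['time'],o['grip_width'],o['ft_force'].round(2));print(T.round(4))
E
```

```text
8.5 0.06855113450123101 [ 0.18 -0.31 -0.17]
[[ 1.000e+00 -0.000e+00 -6.700e-03  5.297e-01]
 [ 6.700e-03 -1.000e-04  1.000e+00  1.400e-03]
 [-0.000e+00 -1.000e+00 -1.000e-04  5.050e-02]
 [ 0.000e+00  0.000e+00  0.000e+00  1.000e+00]]
```

View pics/w5.png

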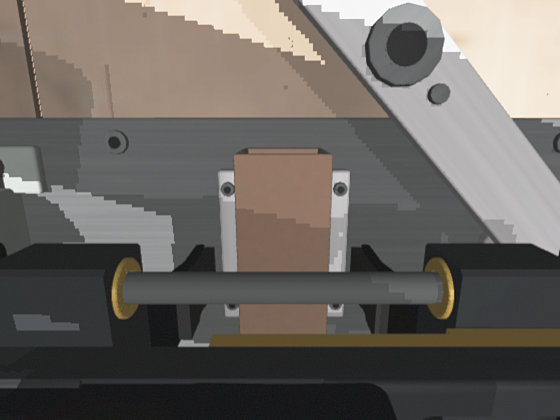

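Request:
{"op": "carry_out", "data": {
  "moves": [
    [0.8,0,-1.5,0,0,0,0],
    [0.8,0,-5,0,0,0,0],
    [0.8,0,-9,0,0,0,0],
    [0.5,0,-12,2,0,0,0],
    [0.3,0,-12,6,0,0,0],
    [0,0,-12,10,0,0,0],
    [0,0,-12,10,0,0,0],
    [0,0,-12,10,0,0,0]
  ]
}}

```text
time: 9.35
position: [0.5286, 0.1023, 0.1705]
tool_rot: [0.707, 0.003, -0.003, -0.707]
ft_force: [0.1, -0.0, -0.4]
grip_width: 0.0375
```

```bash
python3 - <<'E'
from h import *
C=np.load("pics/w5.npy")
for p in[(235,155),(332,154)]: print(ray("wrist",p,.05,C).round(4))
o,T,C=wshot("w6");print(o['time'],o['grip_width'],o['ft_force'].round(2));print(T.round(4))
for n in("scene","top"): cv2.imwrite(f"pics/{n}6.png",robot.camera(n)[:,:,::-1])
t=cv2.imread("pics/top6.png")[140:280,220:360];s=cv2.imread("pics/scene6.png")[180:300,200:350]
a=cv2.resize(t,(400,400),interpolation=2);b=cv2.resize(s,(500,400),interpolation=2)
cv2.imwrite("pics/c6.png",cv2.resize(np.hstack([a,b]),(800,356)))
E
```

```text
[0.5104 0.0582 0.05  ]
[0.549  0.0588 0.05  ]
9.35 0.037544533114299825 [ 0.07 -0.01 -0.44]
[[ 1.000e+00 -2.000e-04 -9.600e-03  5.286e-01]
 [ 9.600e-03 -5.000e-04  1.000e+00  1.023e-01]
 [-2.000e-04 -1.000e+00 -5.000e-04  1.705e-01]
 [ 0.000e+00  0.000e+00  0.000e+00  1.000e+00]]
```

View pics/w6.png

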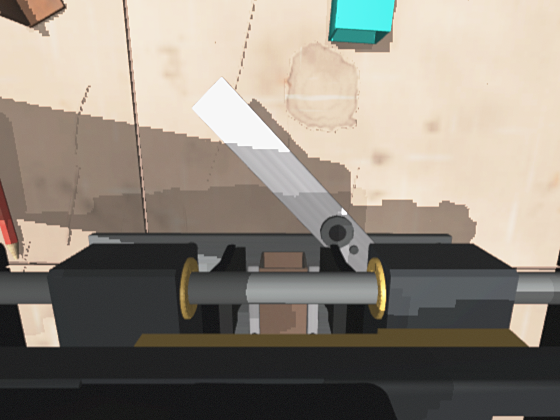

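View pics/c6.png

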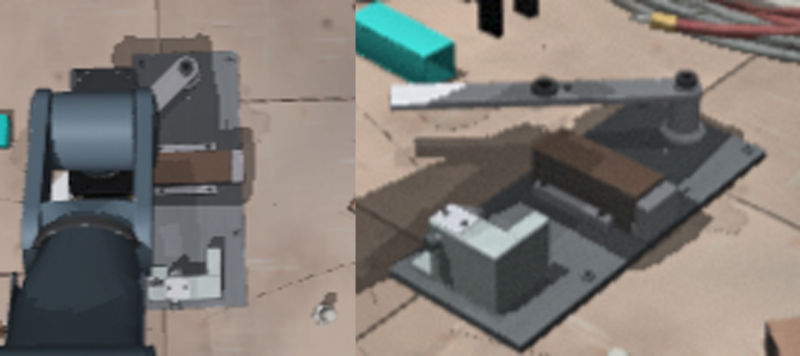

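```bash
python3 - <<'E'
from h import *
C=np.load("pics/w6.npy")
A,B,Q=[ray("wrist",p,z,C)[:2] for p,z in[((222,77),.062),((193,107),.062),((337,232),.068)]]
print(A,B,Q); t=(A+B)/2; piv=np.array([.6535,.0030]); d=t-piv; print(np.linalg.norm(d),np.degrees(np.arctan2(d[1],-d[0])), np.degrees(np.arctan2(*(t-Q)[::-1]*[1,-1])))
o,T=wpose()
th=np.arctan2(d[1],-d[0]); u=np.array([-np.cos(th),np.sin(th)]);n=np.array([np.sin(th),np.cos(th)])
P=piv+.205*u+n*.038; w=np.r_[P,.0700]
print(P,"tool cm",100*T[:3,:3].T@(w-T[:3,3]))
print("turn",th, "yaw now",np.arctan2(T[1,0],T[0,0]))
E
```

```text
[0.48690093 0.20224583] [0.46629052 0.18278585] [0.5686093  0.09574057]
0.25925157075766025 46.97124691983713 46.44482743791848
[0.54139355 0.17878721] tool cm [ 1.29079564 10.02814966  7.81103223]
turn 0.8198029125184029 yaw now 0.005916710966179694
```

Request:
{"op": "carry_out", "data": {
  "moves": [
    [0,0.5,0,3,0,0.15,0],
    [0,1,0,6,0,0.3,0],
    [0,1.3,0,7.8,0,0.45,0],
    [0,1.3,0,7.8,0,0.6,0],
    [0,1.3,0,7.8,0,0.75,0],
    [0,1.3,0,7.8,0,0.83,0],
    [0,1.3,3,7.8,0,0.83,0],
    [0,1.3,6,7.8,0,0.83,0],
    [0,1.3,9,7.8,0,0.83,0],
    [0,1.3,10,7.8,0,0.83,0],
    [0,1.3,10,7.8,0,0.83,0],
    [0,1.3,10,7.8,0,0.83,0]
  ]
}}

```text
time: 10.7
position: [0.5423, 0.1792, 0.0712]
tool_rot: [-0.648, 0.283, -0.283, 0.648]
ft_force: [0.8, -0.2, -0.1]
grip_width: 0.0005
```

```bash
python3 - <<'E'
from h import *
o,T,C=wshot("w7");print(o['time'],o['grip_width'],o['ft_force'].round(2));print(T.round(4))
for n in("scene",): cv2.imwrite(f"pics/{n}7.png",cv2.resize(robot.camera(n)[120:320,160:410,::-1],None,fx=3,fy=3))
E
```

```text
10.7 0.0004544612644640317 [ 0.83 -0.18 -0.08]
[[ 6.794e-01  1.100e-03  7.338e-01  5.423e-01]
 [-7.338e-01  1.000e-04  6.794e-01  1.792e-01]
 [ 7.000e-04 -1.000e+00  9.000e-04  7.120e-02]
 [ 0.000e+00  0.000e+00  0.000e+00  1.000e+00]]
```

View pics/scene7.png

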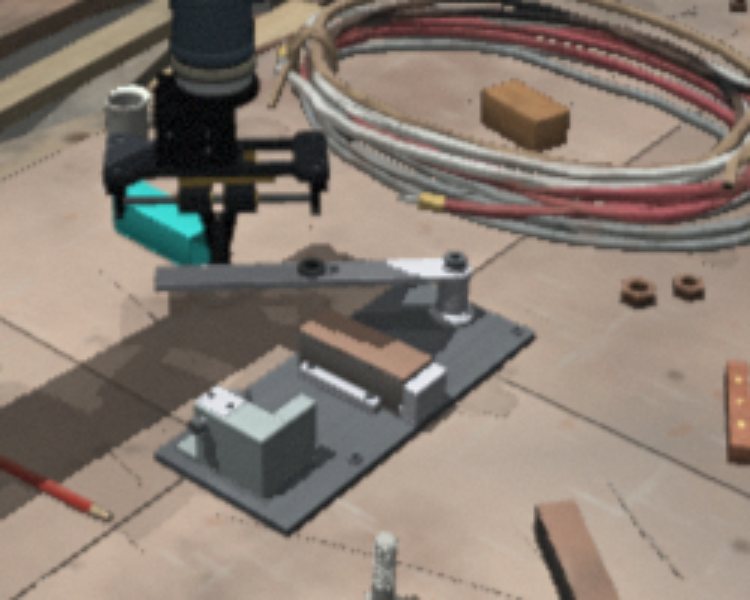

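View pics/w7.png

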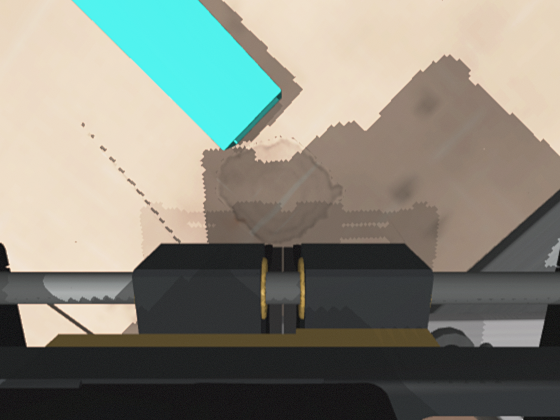

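```bash
cat > arc.py <<'E'
from h import *
import sys
piv=np.array([.6535,.0030]);yj=.0085
def table(ths,off=.0245,cmd=None):
    o,T=wpose()
    if cmd is not None: T[:3,3]=cmd
    for th in ths:
        a=th-yj
        u=np.array([-np.cos(a),np.sin(a)]);n=np.array([np.sin(a),np.cos(a)])
        P=np.r_[piv+.205*u+off*n,T[2,3]]
        d=100*T[:3,:3].T@(P-T[:3,3]);yaw=np.arctan2(T[1,0],T[0,0])
        print(round(th,3),d.round(2),"ry",round(a+yaw,3),P.round(4))
E
python3 -c "
from arc import *
table(np.arange(.82,.2,-.035))"
```

```text
0.82 [-0.04 -0.   -1.67] ry -0.012 [0.5301 0.1686 0.072 ]
0.785 [-0.1  -0.01 -2.39] ry -0.047 [0.5244 0.1641 0.072 ]
0.75 [-0.14 -0.01 -3.11] ry -0.082 [0.5189 0.1595 0.072 ]
0.715 [-0.16 -0.01 -3.84] ry -0.117 [0.5135 0.1547 0.072 ]
0.68 [-0.14 -0.01 -4.56] ry -0.152 [0.5083 0.1497 0.072 ]
0.645 [-0.11 -0.01 -5.28] ry -0.187 [0.5032 0.1446 0.072 ]
0.61 [-0.05 -0.01 -6.  ] ry -0.222 [0.4983 0.1392 0.072 ]
0.575 [ 0.04 -0.02 -6.72] ry -0.257 [0.4937 0.1337 0.072 ]
0.54 [ 0.15 -0.02 -7.43] ry -0.292 [0.4892 0.128  0.072 ]
0.505 [ 0.29 -0.02 -8.14] ry -0.327 [0.4849 0.1222 0.072 ]
0.47 [ 0.45 -0.02 -8.84] ry -0.362 [0.4809 0.1162 0.072 ]
0.435 [ 0.64 -0.02 -9.54] ry -0.397 [0.477  0.1101 0.072 ]
0.4 [  0.85  -0.02 -10.23] ry -0.432 [0.4734 0.1039 0.072 ]
0.365 [  1.08  -0.02 -10.92] ry -0.467 [0.4699 0.0975 0.072 ]
0.33 [  1.34  -0.03 -11.59] ry -0.502 [0.4667 0.091  0.072 ]
0.295 [  1.62  -0.03 -12.26] ry -0.537 [0.4638 0.0844 0.072 ]
0.26 [  1.93  -0.03 -12.91] ry -0.572 [0.461  0.0777 0.072 ]
0.225 [  2.25  -0.03 -13.56] ry -0.607 [0.4585 0.071  0.072 ]
```

Request:
{"op": "carry_out", "data": {
  "moves": [
    [0,0,0,-0.5,0,0,0],
    [0,0,0,-1,0,0,0],
    [0,0,0,-1.3,0,0,0],
    [0,0,0,-1.6,0,0,0],
    [0,0,0,-1.9,0,-0.02,0],
    [0,-0.1,0,-2.4,0,-0.05,0],
    [0,-0.1,0,-3.1,0,-0.08,0],
    [0,-0.1,0,-3.8,0,-0.12,0]
  ]
}}

```text
time: 11.6
position: [0.513, 0.1546, 0.0707]
tool_rot: [-0.664, 0.242, -0.243, 0.664]
ft_force: [0.7, 0.0, 0.8]
grip_width: 0.0008
```

```bash
python3 - <<'E'
from h import *
cv2.imwrite("pics/scene8.png",cv2.resize(robot.camera("scene")[120:320,160:410,::-1],None,fx=3,fy=3))
E
python3 -c "
from arc import *
table(np.arange(.68,.2,-.035))"
```

```text
0.68 [ 0.02  0.   -0.53] ry -0.028 [0.5083 0.1497 0.0705]
0.645 [-0.04  0.   -1.25] ry -0.063 [0.5032 0.1446 0.0705]
0.61 [-0.06  0.   -1.97] ry -0.098 [0.4983 0.1392 0.0705]
0.575 [-0.07  0.   -2.7 ] ry -0.133 [0.4937 0.1337 0.0705]
0.54 [-0.04  0.01 -3.42] ry -0.168 [0.4892 0.128  0.0705]
0.505 [ 0.    0.01 -4.14] ry -0.203 [0.4849 0.1222 0.0705]
0.47 [ 0.08  0.01 -4.86] ry -0.238 [0.4809 0.1162 0.0705]
0.435 [ 0.18  0.01 -5.57] ry -0.273 [0.477  0.1101 0.0705]
0.4 [ 0.3   0.01 -6.29] ry -0.308 [0.4734 0.1039 0.0705]
0.365 [ 0.45  0.01 -6.99] ry -0.343 [0.4699 0.0975 0.0705]
0.33 [ 0.62  0.01 -7.69] ry -0.378 [0.4667 0.091  0.0705]
0.295 [ 0.82  0.01 -8.39] ry -0.413 [0.4638 0.0844 0.0705]
0.26 [ 1.04  0.01 -9.08] ry -0.448 [0.461  0.0777 0.0705]
0.225 [ 1.28  0.01 -9.76] ry -0.483 [0.4585 0.071  0.0705]
```

View pics/scene8.png

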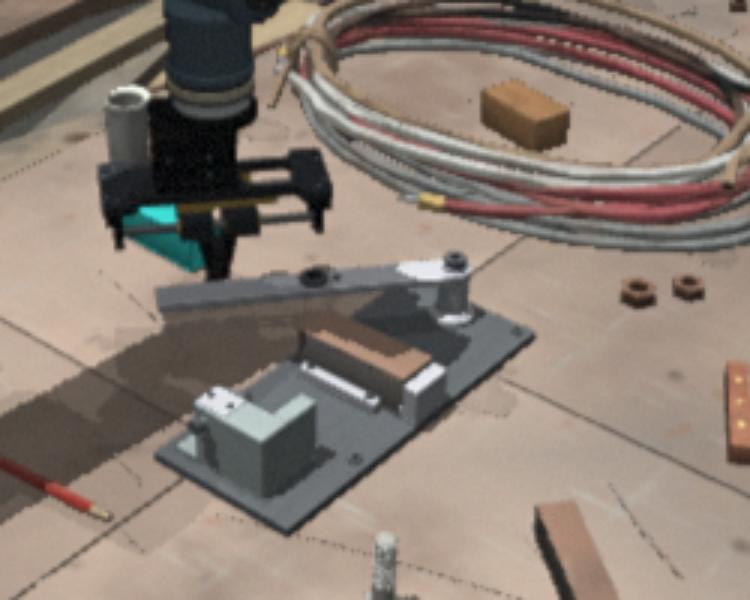

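Leaf is moving with the fingers (tip now at (160,297) in the crop). Continue along the arc.

Request:
{"op": "carry_out", "data": {
  "moves": [
    [0,0,0,-0.5,0,-0.03,0],
    [0,0,0,-1.2,0,-0.06,0],
    [0,-0.1,0,-2,0,-0.1,0],
    [0,-0.1,0,-2.7,0,-0.13,0],
    [0,0,0,-3.4,0,-0.17,0],
    [0,0,0,-4.1,0,-0.2,0],
    [0,0.1,0,-4.9,0,-0.24,0],
    [0,0.2,0,-5.6,0,-0.27,0],
    [0,0.3,0,-6.3,0,-0.31,0],
    [0,0.4,0,-7,0,-0.34,0],
    [0,0.6,0,-7.7,0,-0.38,0],
    [0,0.8,0,-8.4,0,-0.41,0],
    [0,1,0,-9,0,-0.45,0],
    [0,1,0,-9,0,-0.45,0]
  ]
}}

```text
time: 13.05
position: [0.4621, 0.079, 0.0705]
tool_rot: [0.702, -0.09, 0.089, -0.701]
ft_force: [-0.9, -0.6, -0.0]
grip_width: 0.0003
```

```bash
python3 - <<'E'
from h import *
o,T,C=wshot("w9");print(o['time'],o['ft_force'].round(2));print(T.round(4))
cv2.imwrite("pics/scene9.png",cv2.resize(robot.camera("scene")[120:320,160:410,::-1],None,fx=3,fy=3))
E
python3 -c "
from arc import *
table(np.arange(.26,-.04,-.02))"
```

```text
13.05 [-0.92 -0.59 -0.02]
[[ 9.680e-01 -7.000e-04  2.511e-01  4.621e-01]
 [-2.511e-01 -2.000e-04  9.680e-01  7.900e-02]
 [-6.000e-04 -1.000e+00 -3.000e-04  7.050e-02]
 [ 0.000e+00  0.000e+00  0.000e+00  1.000e+00]]
0.26 [-0.08  0.   -0.2 ] ry -0.003 [0.461  0.0777 0.0705]
0.24 [-0.13  0.   -0.61] ry -0.023 [0.4596 0.0739 0.0705]
0.22 [-0.16  0.   -1.02] ry -0.043 [0.4582 0.07   0.0705]
0.2 [-0.19  0.   -1.43] ry -0.063 [0.4569 0.0661 0.0705]
0.18 [-0.21  0.   -1.85] ry -0.083 [0.4557 0.0621 0.0705]
0.16 [-0.22  0.   -2.26] ry -0.103 [0.4545 0.0582 0.0705]
0.14 [-0.22  0.   -2.67] ry -0.123 [0.4535 0.0542 0.0705]
0.12 [-0.22  0.   -3.08] ry -0.143 [0.4525 0.0502 0.0705]
0.1 [-0.2  0.  -3.5] ry -0.163 [0.4516 0.0461 0.0705]
0.08 [-0.18  0.   -3.91] ry -0.183 [0.4508 0.0421 0.0705]
0.06 [-0.15  0.   -4.32] ry -0.203 [0.45   0.038  0.0705]
0.04 [-0.11  0.   -4.73] ry -0.223 [0.4494 0.0339 0.0705]
0.02 [-0.06  0.   -5.14] ry -0.243 [0.4488 0.0299 0.0705]
0.0 [-0.01  0.   -5.55] ry -0.263 [0.4483 0.0258 0.0705]
-0.02 [ 0.05  0.   -5.96] ry -0.283 [0.4479 0.0216 0.0705]
```

View pics/scene9.png

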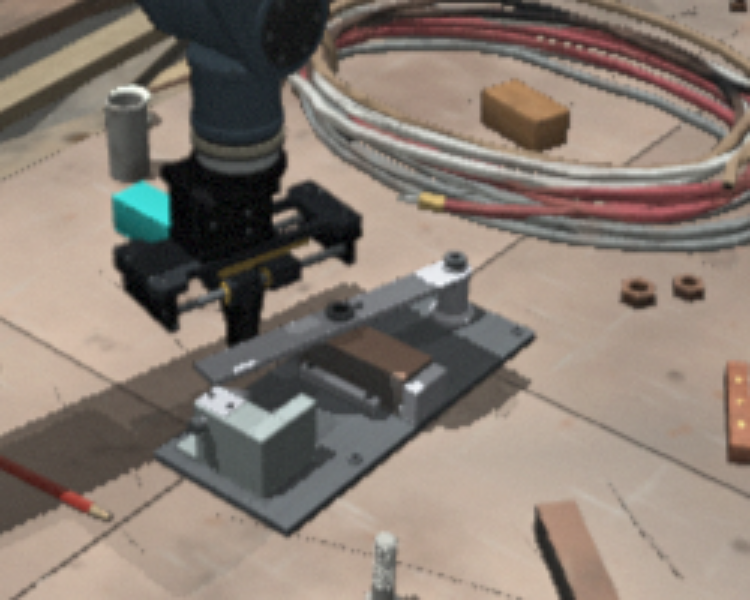

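Request:
{"op": "carry_out", "data": {
  "moves": [
    [0,-0.1,0,-0.4,0,-0.01,0],
    [0,-0.1,0,-0.7,0,-0.03,0],
    [0,-0.2,0,-1,0,-0.04,0],
    [0,-0.2,0,-1.2,0,-0.05,0],
    [0,-0.2,0,-1.4,0,-0.06,0],
    [0,-0.2,0,-1.6,0,-0.07,0]
  ]
}}

```text
time: 13.75
position: [0.4561, 0.0644, 0.0706]
tool_rot: [-0.704, 0.065, -0.064, 0.704]
ft_force: [-0.3, 0.4, 0.9]
grip_width: 0.0005
```

Request:
{"op": "carry_out", "data": {
  "moves": [
    [0,0,0,-0.2,0,-0.01,0],
    [0,0,0,-0.4,0,-0.02,0],
    [0,0,0,-0.6,0,-0.03,0]
  ]
}}

```text
time: 14.05
position: [0.4548, 0.0598, 0.0705]
tool_rot: [-0.704, 0.055, -0.054, 0.706]
ft_force: [0.9, 11.4, 0.7]
grip_width: 0.0006
```

Request:
{"op": "carry_out", "data": {
  "moves": [
    [0,0,0,-0.2,0,-0.01,0],
    [0,0,0,-0.4,0,-0.02,0]
  ]
}}

```text
time: 14.25
position: [0.4539, 0.0565, 0.0705]
tool_rot: [-0.705, 0.048, -0.047, 0.707]
ft_force: [1.1, 12.4, 0.8]
grip_width: 0.0005
```

Request:
{"op": "carry_out", "data": {
  "moves": [
    [0,0,0,-0.2,0,-0.01,0],
    [0,0,0,-0.4,0,-0.02,0]
  ]
}}

```text
time: 14.45
position: [0.4531, 0.0526, 0.0705]
tool_rot: [-0.705, 0.041, -0.04, 0.707]
ft_force: [-1.2, -0.2, -0.7]
grip_width: 0.0006
```

Request:
{"op": "carry_out", "data": {
  "moves": [
    [0,0,0,-0.2,0,-0.01,0],
    [0,0,0,-0.4,0,-0.02,0],
    [0,0,0,-0.6,0,-0.03,0],
    [0,0,0,-0.8,0,-0.04,0]
  ]
}}

```text
time: 14.85
position: [0.4532, 0.0429, 0.0705]
tool_rot: [-0.706, 0.026, -0.026, 0.707]
ft_force: [-0.2, 4.9, 0.3]
grip_width: 0.0005
```

Request:
{"op": "carry_out", "data": {
  "moves": [
    [0,0,0,-0.2,0,-0.01,0],
    [0,0,0,-0.4,0,-0.02,0]
  ]
}}

```text
time: 15.05
position: [0.4525, 0.0389, 0.0705]
tool_rot: [-0.707, 0.019, -0.018, 0.707]
ft_force: [-0.4, 5.6, 1.4]
grip_width: 0.0005
```

Request:
{"op": "carry_out", "data": {
  "moves": [
    [0,0,0,-0.1,0,0,0],
    [0,0,0,-0.2,0,-0.01,0]
  ]
}}

```text
time: 15.25
position: [0.4522, 0.037, 0.0705]
tool_rot: [-0.707, 0.016, -0.015, 0.707]
ft_force: [-0.0, 5.8, 0.9]
grip_width: 0.0001
```

Request:
{"op": "carry_out", "data": {
  "moves": [
    [0,0,0,-0.1,0,-0.01,0],
    [0,0,0,-0.1,0,-0.01,0]
  ]
}}

```text
time: 15.45
position: [0.452, 0.0359, 0.0705]
tool_rot: [-0.707, 0.012, -0.011, 0.707]
ft_force: [-1.3, 4.4, 1.2]
grip_width: 0.0005
```

Request:
{"op": "carry_out", "data": {
  "moves": [
    [0,0,0,-0.1,0,0,0],
    [0,0,0,-0.1,0,0,0]
  ]
}}

```text
time: 15.65
position: [0.4519, 0.0349, 0.0705]
tool_rot: [-0.707, 0.012, -0.011, 0.707]
ft_force: [-1.0, 4.0, 2.3]
grip_width: 0.0005
```

Request:
{"op": "carry_out", "data": {
  "moves": [
    [0,0,0,-0.1,0,-0.01,0],
    [0,0,0,-0.1,0,-0.01,0]
  ]
}}

```text
time: 15.85
position: [0.4517, 0.0339, 0.0705]
tool_rot: [-0.707, 0.009, -0.007, 0.707]
ft_force: [-2.5, 4.5, 2.3]
grip_width: 0.0005
```

Request:
{"op": "carry_out", "data": {
  "moves": [
    [0,0,0,-0.1,0,0,0],
    [0,0,0,-0.1,0,0,0]
  ]
}}

```text
time: 16.05
position: [0.4517, 0.0329, 0.0705]
tool_rot: [-0.707, 0.009, -0.007, 0.707]
ft_force: [-2.1, 4.8, 3.1]
grip_width: 0.0003
```

Request:
{"op": "carry_out", "data": {
  "moves": [
    [0,0,0,-0.1,0,-0.01,0],
    [0,0,0,-0.1,0,-0.01,0]
  ]
}}

```text
time: 16.25
position: [0.4515, 0.032, 0.0705]
tool_rot: [-0.707, 0.005, -0.004, 0.707]
ft_force: [-3.0, 3.7, 1.4]
grip_width: 0.0005
```

Request:
{"op": "carry_out", "data": {
  "moves": [
    [0,0,0,-0.1,0,0,0],
    [0,0,0,-0.1,0,0,0]
  ]
}}

```text
time: 16.45
position: [0.4514, 0.031, 0.0704]
tool_rot: [-0.707, 0.006, -0.004, 0.707]
ft_force: [-3.0, 4.8, 3.0]
grip_width: 0.0002
```

```bash
python3 - <<'E'
from h import *
o,T,C=wshot("w10");print(o['time'],o['ft_force'].round(2),o['position'])
cv2.imwrite("pics/scene10.png",cv2.resize(robot.camera("scene")[180:300,200:350,::-1],None,fx=5,fy=5))
E
```

```text
16.45 [-3.02  4.78  2.97] [0.45144721 0.03102909 0.07043794]
```

View pics/scene10.png

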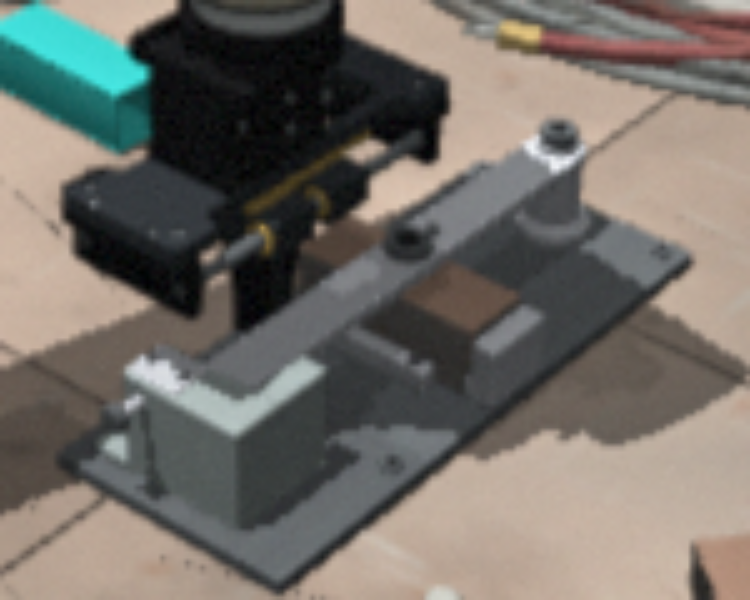

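View pics/w10.png

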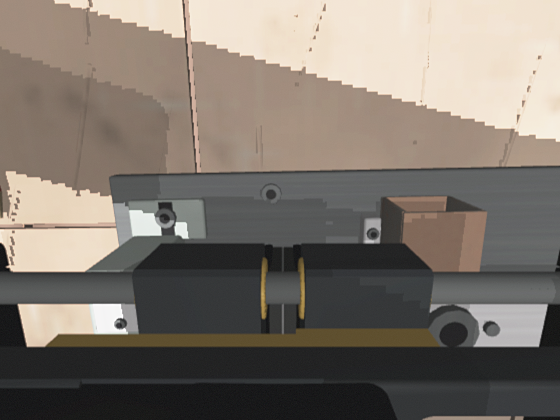

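Near the stop now; single millimetre steps.

Request:
{"op": "carry_out", "data": {
  "moves": [
    [0,0,0,-0.1,0,0,0],
    [0,0,0,-0.1,0,0,0]
  ]
}}

```text
time: 16.75
position: [0.4514, 0.0301, 0.0705]
tool_rot: [-0.707, 0.006, -0.004, 0.707]
ft_force: [-3.1, 4.7, 2.4]
grip_width: 0.0004
```

Request:
{"op": "carry_out", "data": {
  "moves": [
    [0,0,0,-0.1,0,0,0],
    [0,0,0,-0.1,0,0,0]
  ]
}}

```text
time: 16.95
position: [0.4514, 0.029, 0.0704]
tool_rot: [-0.707, 0.006, -0.004, 0.707]
ft_force: [-2.7, 3.9, 3.2]
grip_width: 0.0004
```

Request:
{"op": "carry_out", "data": {
  "moves": [
    [0,0,0,-0.1,0,0,0],
    [0,0,0,-0.1,0,0,0]
  ]
}}

```text
time: 17.15
position: [0.4535, 0.0271, 0.0706]
tool_rot: [0.707, -0.004, 0.005, -0.707]
ft_force: [-0.9, 1.0, -0.2]
grip_width: 0.0002
```

Request:
{"op": "carry_out", "data": {
  "moves": [
    [0,0,0,-0.1,0,0,0],
    [0,0,0,-0.1,0,0,0]
  ]
}}

```text
time: 17.35
position: [0.4535, 0.0268, 0.0706]
tool_rot: [-0.707, 0.004, -0.005, 0.707]
ft_force: [0.9, 4.2, -1.1]
grip_width: 0.0006
```

Request:
{"op": "carry_out", "data": {
  "moves": [
    [0,0,0,-0.1,0,0,0],
    [0,0,0,-0.1,0,0,0]
  ]
}}

```text
time: 17.55
position: [0.4535, 0.0266, 0.0706]
tool_rot: [-0.707, 0.004, -0.006, 0.708]
ft_force: [1.2, 8.5, -0.9]
grip_width: 0.0007
```

Request:
{"op": "carry_out", "data": {
  "moves": [
    [0,0,0,-0.1,0,0,0],
    [0,0,0,-0.1,0,0,0]
  ]
}}

```text
time: 17.75
position: [0.4534, 0.0263, 0.0706]
tool_rot: [-0.706, 0.005, -0.006, 0.708]
ft_force: [2.5, 13.6, -1.1]
grip_width: 0.0002
```

```bash
python3 - <<'E'
from h import *
cv2.imwrite("pics/scene11.png",cv2.resize(robot.camera("scene")[180:300,200:350,::-1],None,fx=5,fy=5))
E
```

```text
(no output)
```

View pics/scene11.png

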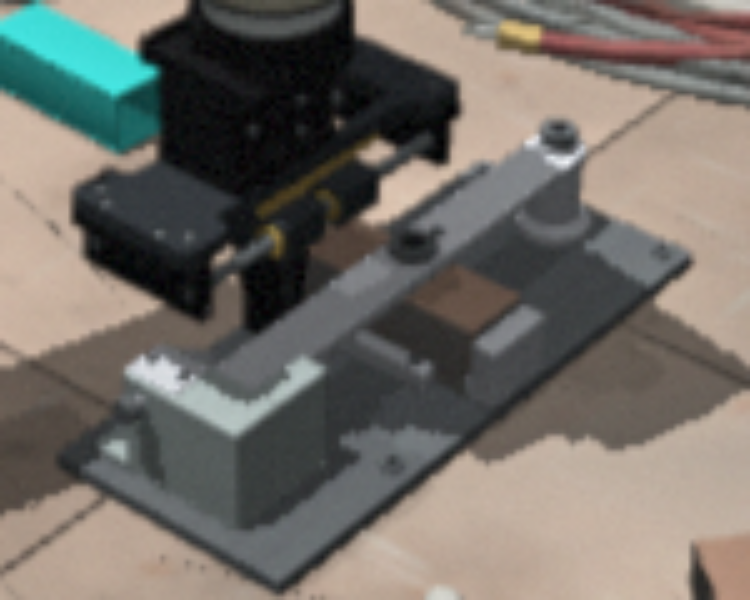

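Request:
{"op": "carry_out", "data": {
  "moves": [
    [0,0,0,0.3,0,0,0],
    [0,0,0,1,0,0,0],
    [0,0,0,2.5,0,0,0],
    [0,0,-3,4,0,0,0],
    [0,0,-7,4,0,0,0],
    [0,-3,-9,3,0,0,0],
    [0,-6,-9,3,0,0,0],
    [0,-6,-9,3,0,0,0]
  ]
}}

```text
time: 18.6
position: [0.3881, 0.056, 0.161]
tool_rot: [-0.707, 0.006, -0.003, 0.707]
ft_force: [-1.2, -0.1, 0.6]
grip_width: 0.0005
```

```bash
python3 - <<'E'
from h import *
o,T,C=wshot("w12");print(o['time'],o['ft_force'].round(2),o['position'])
cv2.imwrite("pics/scene12.png",cv2.resize(robot.camera("scene")[180:300,200:350,::-1],None,fx=5,fy=5))
E
```

```text
18.6 [-1.17 -0.08  0.58] [0.38807082 0.05596583 0.16096061]
```

View pics/scene12.png

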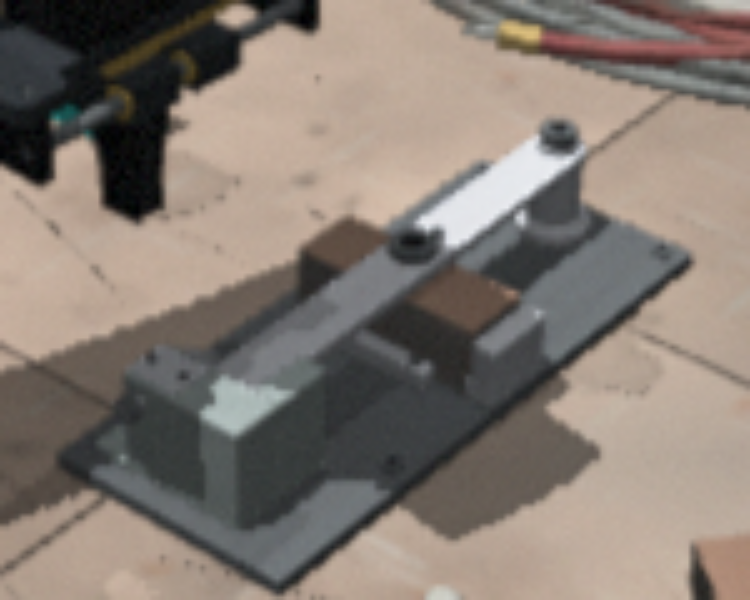

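View pics/w12.png

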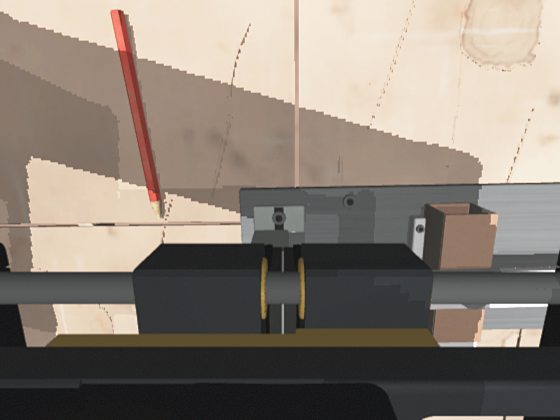

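Request:
{"op": "carry_out", "data": {
  "moves": [
    [0,1,-2,-2,0,0,0],
    [0,2,-3,-5,0,0,0],
    [0,3,-3,-8,0,0,0],
    [0,3,-3,-11,0,0,0],
    [0,3,-3,-12,0,0,0],
    [0,3,-3,-12,0,0,0],
    [0,3,-3,-12,0,0,0]
  ]
}}

```text
time: 19.4
position: [0.4213, -0.0643, 0.1902]
tool_rot: [-0.707, 0.005, -0.004, 0.707]
ft_force: [-0.5, 0.0, -0.1]
grip_width: 0.0004
```

```bash
python3 - <<'E'
from h import *
o,T,C=wshot("w13");print(o['time'],o['ft_force'].round(2),o['position'])
im=cv2.imread("pics/w13.png");cv2.imwrite("pics/w13z.png",cv2.resize(im[90:250,180:420],None,fx=3.3,fy=3.3,interpolation=2))
E
```

```text
19.4 [-0.52  0.01 -0.09] [ 0.42131279 -0.06431989  0.19021339]
```

View pics/w13.png

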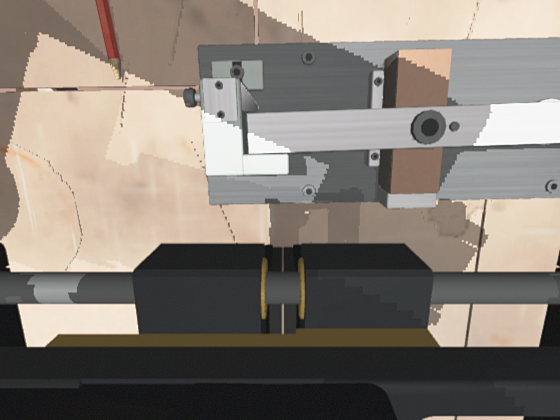

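View pics/w13z.png

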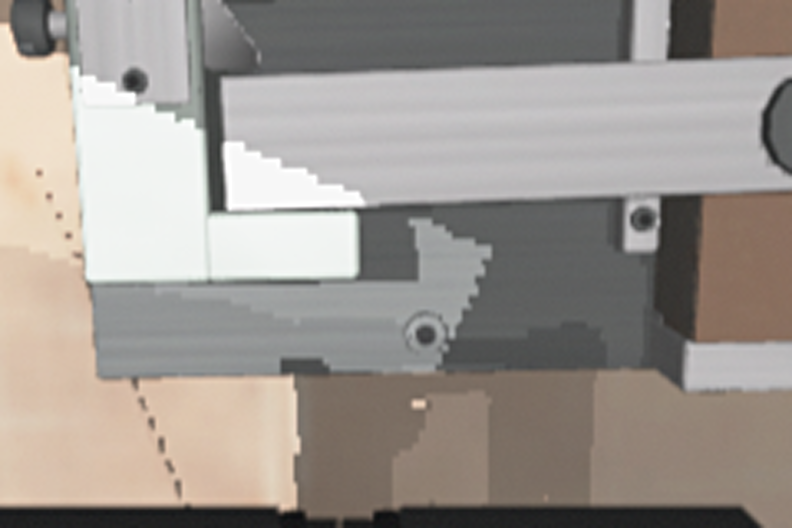

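```bash
python3 -c "
from rig import robot
print(robot.hand_in(), robot.get_obs()['time'])"
```

```text
the job is handed in; nothing more can be done
the job is handed in; nothing more can be done
```

The job is handed in at about 19.5 s. The thick tube is in the nest against the end stop, and the leaf is closed behind the spring catch.

- **Tube:** I gripped it by its upper part, lowered it between the rails and pushed it along to the end stop. Contact showed as about 14 N, then I let go.
- **Leaf:** I pushed it round with closed fingers about 205 mm from the pivot. The catch's bevel showed up at about 12 N. At the catch the force dropped from about 4 N to 1 N as the leaf snapped in, and the hard stop came right after. I stopped pushing at about 14 N, under the 25 N limit.
- **Last checks:** The final wrist picture shows the leaf against the keeper's stop, the bolt sprung out behind it, and the tube still against the end stop. The gripper is clear and touches nothing. I never went near the other parts, but did not measure their positions again at the end.
- **Disagreements:** Drag past the bevel read 4 to 6 N rather than the stated 1 to 2 N. The tube's home position measured about 2 mm further along the nest than my first camera estimate, roughly the calibration error.

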